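# Close and latch the shielded test box

### The job

Close the aluminium test box on the bench: gently slide its open end cover in until it just touches the rubber seal, hook the latch's wire loop over and behind the keeper on the cover, then press the latch lever over its toggle point until it lies down locked and the seal is squeezed. Use only light, careful pushes, and leave the other things on the bench where they are.

Things in the scene. Friction and masses are not known exactly. Their poses are not given: they have to be found in the camera images.
- test_box: Aluminium box 140 x 90 x 60 mm, fixed to the bench on rubber feet; it does not move. Origin: centre of its underside on the bench. Its x axis points along the box to the open end, where the end cover is; y across, z up. The draw latch stands in the middle of its top (top face at z = 60 mm).
- end_cover (a joint): Opening (m) of the end cover, an aluminium plate sliding along the box x on guide rods. 0 = metal to metal; 0.05 = fully out. Starts 0.028 to 0.045; slides with about 3 N friction. At 0.009 its inner face just touches the rubber seal, which then pushes back with about 10 N per mm. It reads about 0.0015 when the latch is locked.
- cover_plate: The end cover's plate, 90 mm wide (y), 16 mm thick, z = 4 to 60 mm, with the steel keeper on its top edge. Origin: coincides with test_box's when the cover is at 0, axes parallel; moves along x with the cover. The plate may not be pushed with more than 25 N.
- cover_face (a point): Point on the outer face (+x side) of the end cover, mid-width, 10 mm below its top edge.
- keeper_seat (a point): Seat of the hooked bar's centre, z = 78 mm; axes as test_box. Keeper 20 mm wide: post 4 mm thick, its rear (+x) face 2.5 mm to -x of here; beak on top reaching 1.4 mm to +x of here, underside 4 mm and top 8 mm above here; ledge 5 mm below. The bar goes over the beak, down behind it (bar centre 4 to 9 mm to +x of here while passing) and back to -x under it.
- lever (a joint): Latch lever angle, rad. 0 = lying level, locked, handle to -x of test_box; grows as raised, pi/2 upright, stop at 1.83. Starts 1.02 to 1.25. Unloaded it stays where left (friction 0.05 N m). Hooked with the cover on the seal it stands near 1.25; pressing it down takes 5 to 9 N at the handle's end; dead centre is at 0.12, below that it snaps down by itself onto a rigid stop.
- handle: The steel lever itself: a flat handle 26 mm wide (y), 5 mm thick, 80 mm long from pin to end, mid-plane through the pin. Origin at the pin; handle along its own -x. Pushed with the closed fingers on its upper / +x side; may not be pressed with more than 25 N.
- lever_pin (a point): Axis of the lever's pin (parallel to test_box y), at x = 24 mm, z = 78 mm of test_box.
- handle_end (a point): Point on the handle's mid-plane 72 mm from the pin, near its free end.
- loop: U-shaped steel wire loop, wire 5 mm, 41 mm wide outside (y). Origin at its hinge on the lever: 16 mm from lever_pin (locked: 15.9 mm to -x, 2 mm below; turns with the lever). Its x axis runs 70 mm to the bar. Stays at any angle (friction); starts 10 to 30 degrees up, over the cover; pulling its end swings the lever too. Grip it with some 20 N: the smooth wires can slide a few mm in the pads.
- loop_bar (a point): Centre of the loop's straight end bar (5 mm round, along y).
- loop_grip (a point): Point midway between the loop's two side wires, 16 mm short of the bar: grip the two side wires from outside here, 41 mm apart, fingers closing along y of test_box.
- flux_tin: Round red and cream tin, 50 mm, 23 mm high, bystander; origin under its centre.
- reel_solder: Small blue reel, 55 mm, 45 mm high, bystander; origin under its centre.
- cap_box: Small blue carton 30 x 46 x 18 mm, bystander; origin under its centre.
- knob_spare: Black knob, 34 mm, 16 mm high, bystander; origin under its centre.

How it is judged:
By the outcome, as a careful person would: the job done as asked, in the order asked, and still so for the second after the job is handed in, with the robot touching nothing.
It also fails if it takes over 72 s, if anything falls off the work surface, if the arm or the gripper's body presses on something with over 40 N, if the wrist force passes 120 N, or if a joint passes its speed limit or range.

### The arm

A 6-joint arm with a two-finger parallel gripper is mounted at the origin on a cart in front of the work surface, level with it; the furniture and walls round the work are solid. World frame = base frame: x ahead of the robot, y to its left, z up, the work surface at z = 0. Lengths are in m, angles in rad, forces in N, time in s.
With the tool pointing down it reaches from about 0.375 to 0.9 m from the base axis. Payload 3.1 kg.
Tool frame: the origin (TCP) lies at the centre of the arm's flange, where the gripper is bolted on; the fingertips stand robot.tip_extent ahead of it and the grasp point (between the pads) lies 164 mm ahead of it (robot.tip_extent is the distance from the TCP to the fingertips, in m); z points along the fingers, y is the line along which they close (so a half turn about z gives the same grasp; the last joint's range is limited). The gripper opens to 87 mm and grips with 3 to 60 N. Pads are 19 mm wide; open, the fingers measure 117 mm over their backs; the gripper's body (75 mm by 190 mm) begins 51 mm behind the grasp point.
Start: joints at [0.951, 0.527, 1.433, -0, 1.181, -0.178], TCP at [0.267, 0.565, 0.405] pointing down, gripper open.
Joint ranges: [-3.08, 3.08], [-0.75, 2.2], [0.22, 2.44], [-1.43, 4.57], [0, 2.65], [-2.85, 2.85]. Speed limits (rad/s): [2.79, 2.79, 3.14, 3.14, 3.14, 3.14].

### API

Orientations are given as a unit quaternion [x, y, z, w].
In Python, from rig import get_obs, camera, hand_in, cut_out, robot gives the robot as it stands.
- The arm moves only by the tool step_arm, never from a script. Its argument "rows" is a list of rows, each a list of 6 numbers: the shift along the world's x, y, z in m, then the turn, a rotation vector about the world's x, y, z in degrees. A call has 1 to 12 rows; each row shifts and turns the commanded pose from where the row before left it; what a row does not reach is not made up. A row lasts 1/8 s, in which the tool goes at most 62.5 mm and 10.7 degrees, less where a joint would pass 70% of its speed; a pose out of reach is approached as far as the arm can. A call is refused whole if a number of a shift passes 0.0625 or a number of a turn 10.7, either way. A call with a gripper value outside its range is refused whole. "jaw" is the finger opening in m, from 0 to 0.087, set as the call begins (left out, the last holds). The fingers move at their own pace and stop on an object; "squeeze" is the grip in N (left out, the last holds). Time passes only in rows, so rows that do not move let the fingers close. It gives the time, the measured TCP pose, the force, the opening and the grip force at its end, in the units of the state.
- get_obs(): the state, without advancing time (a new reading comes with each control period).
- camera(name): name is "scene" or "top" or "wrist"; returns a dict with "pixels" (420x560x3 uint8, blue, green, red), "depth" (420x560 float32, m along the optical axis (not along the pixel's ray), 0 where there is no reading), "fov_y" (degrees; the focal length in pixels is half the picture's height over the tangent of half this angle, whatever the lens; pixels are square), "cx", "cy" (the principal point, pixels), "extrinsics" (4x4, takes a point from camera to world coordinates); the wrist camera has in their place "mount" (4x4, takes a point from camera to tool coordinates, whose origin is the TCP and whose axes are the flange's). Camera axes: x right, y up, looking along -z (the intrinsics and any distortion apply to the point x, -y, -z); pixel columns grow to the right and rows downward; lengths in m; the calibration is good to about 2 mm. A picture is of the moment at which its call begins: read the wrist's pose just before it.
- hand_in(): hands the job in; it is judged then, once.
Trained networks look in the newest picture that a camera, given by its name, has taken for a name from the list of things; names that differ only in an ending like _2 or _b are one class to them, and where a whole thing is asked for, a point or a joint stands for the part that bears it (a point fixed in the world has none). Each returns a list of dicts, best first, with "confidence" (0 to 1); they miss things now and then, are a little off and sometimes report something else, mostly with a low value. They report only what shows in the picture. A call takes as long as a camera call.
- cut_out(label, camera): "region" (420x560 bool, what is visible of it) and "extent" ([centre column, centre row, width, height] in pixels, round what is visible of it).
The state is a dict: "time": time; "q": joint angles; "joint_velocities": joint speeds; "joint_torque": joint torques, N m; "position": TCP position; "tool_rot": TCP orientation; "ft_force": force on the tool from outside, world axes, zero at the start; "moment": the same for the moment, N m; "grip_width": finger opening in m; "grip_force": force on a finger pad.
Only numpy, scipy, OpenCV 4.12 (cv2) and the standard library are available. Lean on these libraries where they do the work, as an engineer would, in place of code of your own. Each camera call takes 0.05 s, during which the arm holds its last target. There are 200 camera calls.

## Working session

There is one attempt and no reset: what is moved stays moved. The work goes in short steps, Python scripts to look and compute and a tool call to move; the robot and the scene stay as the last step left them, time stands still between calls to the robot, and variables do not carry over. Pictures are saved under pics/ and viewed, at most 10 in all, crops included, and the job is handed in when it is done.

Besides the shell and the picture viewer there is one more tool, called after "Request:" in YAML: its name, and indented under it one key for each argument. step_arm: Moves the arm, as the interface text tells. Its arguments: {"type":"object","properties":{"rows":{"type":"array"},"jaw":{"type":"number"},"squeeze":{"type":"number"}},"required":["rows"]}

```bash
ls; mkdir -p pics; cat > h.py <<'E'
import numpy as np, cv2
from rig import get_obs, camera, hand_in, cut_out, robot
from scipy.spatial.transform import Rotation as R
def cam(n):
    o=get_obs(); c=camera(n)
    if 'extrinsics' in c: T=np.array(c['extrinsics'])
    else:
        W=np.eye(4); W[:3,:3]=R.from_quat(o['tool_rot']).as_matrix(); W[:3,3]=o['position']; T=W@np.array(c['mount'])
    c['T']=T; c['f']=210/np.tan(np.radians(c['fov_y'])/2); return c
def pts(c):
    d=c['depth']; v,u=np.mgrid[:420,:560]
    P=np.stack([(u-c['cx'])*d/c['f'],-(v-c['cy'])*d/c['f'],-d],-1)
    return P@c['T'][:3,:3].T+c['T'][:3,3]
def proj(c,p):
    q=(np.atleast_2d(p)-c['T'][:3,3])@c['T'][:3,:3]
    return np.stack([c['cx']+c['f']*q[:,0]/-q[:,2], c['cy']-c['f']*q[:,1]/-q[:,2]],-1)
E
python3 - <<'E'
from h import *
print(get_obs()); print(robot, getattr(robot,'tip_extent',None))
for n in ('scene','top'):
    c=cam(n); print(n,{k:v for k,v in c.items() if k not in('pixels','depth','T')})
    cv2.imwrite(f'pics/{n}0.png',c['pixels'])
    P=pts(c)
    for l in ('test_box','cover_plate','handle','loop','flux_tin','reel_solder','cap_box','knob_spare'):
        r=cut_out(l,n)
        for x in r[:2]:
            m=x['region']&(c['depth']>0)
            print(l,round(x['confidence'],2),np.round(x['extent']),np.round(np.median(P[m],0),3),P[m].min(0).round(3),P[m].max(0).round(3))
E
```

```text
pics
{'time': 0.0, 'q': array([ 9.50491265e-01,  5.28448408e-01,  1.43389469e+00, -5.93408992e-06,
        1.18137700e+00, -1.78501782e-01]), 'joint_velocities': array([ 0.00072757, -0.00018712,  0.00082947, -0.00019957,  0.00062004,
        0.00083318]), 'joint_torque': array([ 3.17404727e-05, -4.40038204e+01, -1.76596159e+01,  6.33099256e-02,
        5.81274997e-02, -1.24259600e-04]), 'position': array([0.26700467, 0.56471822, 0.40378454]), 'tool_rot': array([ 2.19108216e-01,  9.75699984e-01, -9.81066006e-04, -4.11120226e-04]), 'ft_force': array([ 0.63962578,  0.40024531, -0.0086399 ]), 'moment': array([-0.00957727,  0.01714844,  0.00499393]), 'grip_force': 0.0, 'grip_width': 0.08730893961545376}
<Robot object at 0x7fcd84f5be00> 0.1822
scene {'fov_y': 49.265790974137744, 'cx': 279.9487689992768, 'cy': 213.61063295004524, 'extrinsics': array([[ 0.69950239,  0.31433113, -0.64178839,  0.00598446],
       [-0.71462891,  0.30941799, -0.62734841, -0.35665003],
       [ 0.00138574,  0.89747225,  0.44106874,  0.45799798],
       [ 0.        ,  0.        ,  0.        ,  1.        ]]), 
[... 1764 characters left out ...]
0.184 0.155]
handle 0.74 [248. 156.  14.  28.] [0.63  0.228 0.018] [ 0.608  0.213 -0.003] [0.653 0.247 0.022]
loop 0.84 [305. 208.  48.  21.] [0.53  0.123 0.103] [0.509 0.084 0.001] [0.554 0.16  0.117]
flux_tin 0.67 [241. 270.  28.  26.] [0.416 0.232 0.023] [0.392 0.208 0.018] [0.44  0.256 0.027]
reel_solder 0.78 [278. 146.  32.  32.] [0.644 0.17  0.044] [ 0.619  0.142 -0.003] [0.684 0.199 0.049]
reel_solder 0.69 [319. 153.  20.  20.] [0.641 0.093 0.006] [ 0.626  0.076 -0.002] [0.659 0.109 0.021]
cap_box 0.68 [249. 156.  14.  29.] [0.63  0.228 0.018] [ 0.608  0.213 -0.004] [0.653 0.247 0.022]
knob_spare 0.71 [321. 153.  16.  17.] [0.64  0.093 0.007] [ 0.625  0.076 -0.002] [0.656 0.107 0.021]
```

```bash
cd pics; python3 -c "
import cv2,numpy as np
a=cv2.imread('scene0.png');b=cv2.imread('top0.png')
cv2.imwrite('both.png',np.vstack([a,b])[:, :] if 0 else cv2.resize(np.hstack([a,b]),(800,300)))"
```

```text
(no output)
```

View pics/both.png

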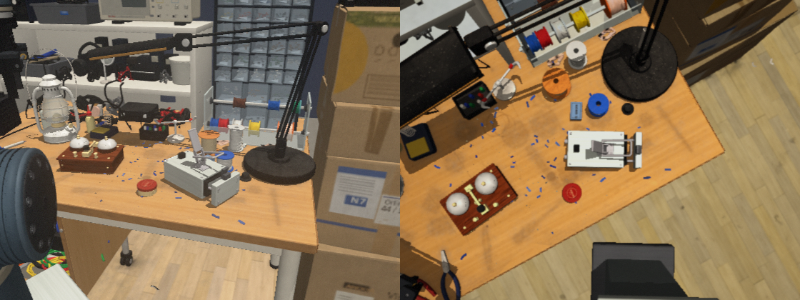

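Top and scene views show the box near (0.53, 0.16). Its open end faces world -y, the handle is up and the loop is over the cover. The tin is at about (0.416, 0.232), and the carton, reel and knob are at x≈0.64. I'll move the wrist camera above the box.

Request:
step_arm:
  rows:
    - [0.026,-0.044,0,0,0,-6.5]
    - [0.026,-0.044,0,0,0,-6.5]
    - [0.026,-0.044,0,0,0,-6.5]
    - [0.026,-0.044,0,0,0,-6.5]
    - [0.026,-0.044,0,0,0,-6.5]
    - [0.026,-0.044,0,0,0,-6.5]
    - [0.026,-0.044,0,0,0,-6.5]
    - [0.026,-0.044,0,0,0,-6.5]
    - [0.026,-0.044,0,0,0,-6.5]
    - [0.026,-0.044,0,0,0,-6.2]
    - [0,0,0,0,0,0]
    - [0,0,0,0,0,0]
  jaw: 0.0

```text
time: 2.4
position: [0.5269, 0.125, 0.4046]
tool_rot: [0.707, 0.707, -0.0, -0.001]
ft_force: [-0.5, 0.4, -0.4]
grip_width: 0.0005
grip_force: 0.0
```

```bash
cat > m.py <<'E'
from h import *
def topfit(c,P):
    m=(abs(P[...,2]-.060)<.004)&(P[...,0]>.44)&(P[...,0]<.60)&(P[...,1]>.03)&(P[...,1]<.30)
    return m
E
python3 - <<'E'
from h import *
c=cam('wrist'); P=pts(c); np.savez('w0.npz',P=P,img=c['pixels'],T=c['T'])
o=get_obs(); print(o['position'],R.from_quat(o['tool_rot']).as_matrix().round(3),o['q'].round(2))
cv2.imwrite('pics/w0.png',c['pixels'])
for l in ('test_box','cover_plate','handle','loop'):
    for x in cut_out(l,'wrist')[:2]: print(l,x['confidence'],x['extent'])
t=cam('top'); Q=pts(t)
for n,X in (('w',P),('t',Q)):
    m=(abs(X[...,2]-.060)<.003)&(X[...,0]>.46)&(X[...,0]<.60)&(X[...,1]>.03)&(X[...,1]<.30)
    k,lab,st,_=cv2.connectedComponentsWithStats(m.astype(np.uint8))
    for i in range(1,k):
        if st[i,4]>60:
            p=X[lab==i]; print(n,st[i,4],cv2.minAreaRect(p[:,:2].astype(np.float32)),p.mean(0).round(4))
E
```

```text
[0.52655549 0.12557201 0.40460843] [[-0.001  1.    -0.001]
 [ 1.     0.001  0.   ]
 [ 0.    -0.001 -1.   ]] [0.03 0.42 1.64 0.   1.08 0.03]
test_box 0.62 [280.4, 143.9, 114.1, 223.2]
cover_plate 0.78 [284.6, 236.6, 94.8, 35.1]
handle 0.63 [282.1, 186.8, 54.7, 125.5]
handle 0.46 [391.3, 203.4, 29.4, 30.6]
loop 0.63 [283.5, 199.0, 50.3, 99.2]
w 13289 ((0.5273790955543518, 0.17592597007751465), (0.09006159752607346, 0.140145942568779), 0.47700947523117065) [0.5271 0.1905 0.0602]
w 1548 ((0.5277537107467651, 0.12939278781414032), (0.0356958732008934, 0.04636470228433609), 1.7961386442184448) [0.5279 0.1254 0.0607]
w 407 ((0.4958285987377167, 0.06913482397794724), (0.02452295832335949, 0.016398847103118896), 0.36085206270217896) [0.495  0.0694 0.06  ]
w 86 ((0.528396487236023, 0.07631014287471771), (0.0024170579854398966, 0.03322874382138252), 89.733154296875) [0.5278 0.0767 0.0595]
w 447 ((0.5585668087005615, 0.06982390582561493), (0.02899342030286789, 0.016040179878473282), 1.5215308666229248) [0.5603 0.0697 0.06  ]
t 1278 ((0.5275149345397949, 0.21714387834072113), (0.08959085494279861, 0.05331937596201897), 2.068862199783325) [0.5251 0.2181 0.0597]
```

View pics/w0.png

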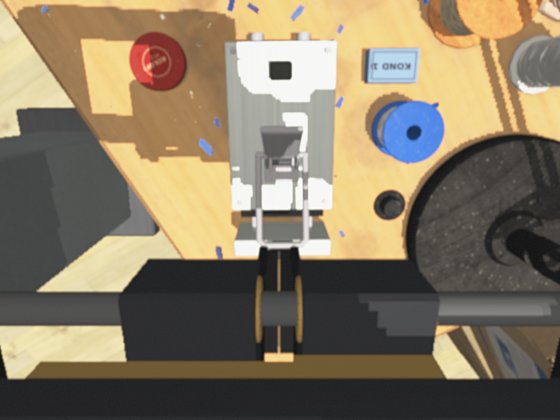

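```bash
cat >> h.py <<'E'
ORG=np.array([.5275,.1759,0]); YAW=np.radians(.55)
XB=np.array([np.sin(YAW),-np.cos(YAW),0]); YB=np.array([np.cos(YAW),np.sin(YAW),0])
def box(P): 
    d=P-ORG; return np.stack([d@XB,d@YB,d[...,2]],-1)
def world(b): b=np.asarray(b,float); return ORG+b[...,:1]*XB+b[...,1:2]*YB+b[...,2:]*[0,0,1]
def prof(P,zmin=.066):
    B=box(P)*1e3
    def show(n,m,key=0,step=6):
        q=B[m]; print(n,len(q))
        for lo in np.arange(q[:,key].min(),q[:,key].max(),step):
            s=q[(q[:,key]>=lo)&(q[:,key]<lo+step)]
            if len(s)>3: print('  ',np.median(s,0).round(1),len(s))
    hi=(B[...,2]>zmin*1e3)&(B[...,2]<170)&(abs(B[...,1])<30)&(B[...,0]>-70)&(B[...,0]<140)
    show('mid',hi&(abs(B[...,1])<9)); show('sideL',hi&(abs(B[...,1]+18)<4)); show('sideR',hi&(abs(B[...,1]-18)<4))
E
python3 - <<'E'
from h import *
P=np.load('w0.npz')['P']; prof(P)
print('top');prof(pts(cam('top')))
E
```

```text
mid 1610
   [-50.5   0.1  74.5] 194
   [-44.6   0.1  74.6] 193
   [-40.9  -0.7  73.6] 43
   [ -7.9  -0.3 153.9] 208
   [-2.600e+00  1.000e-01  1.476e+02] 224
   [3.500e+00 1.000e-01 1.325e+02] 187
   [  9.3  -0.5 119. ] 146
   [ 14.6   0.9 105.9] 104
   [22.5 -0.1 80.4] 94
   [25.6 -0.5 80.4] 63
   [ 82.   -0.3 114.3] 126
   [ 84.6  -1.1 113.9] 9
   [99.  -1.5 80.4] 18
sideL 609
   [ 16.2 -17.4  94.5] 61
   [ 22.7 -17.5  96.4] 50
   [ 28.6 -18.3  98.2] 47
   [ 34.6 -17.7 100.1] 49
   [ 40.6 -17.7 101.8] 47
   [ 46.8 -18.4 103.7] 49
   [ 53.  -17.8 105.4] 51
   [ 58.7 -17.8 107.1] 58
   [ 64.9 -17.8 109.1] 54
   [ 70.5 -18.  110.6] 56
   [ 76.8 -17.9 112.4] 63
   [ 81.  -16.1 114.1] 24
sideR 633
   [16.2 17.2 94.2] 65
   [22.4 17.9 96.3] 48
   [28.3 17.9 98.1] 57
   [34.4 17.8 99.4] 56
   [ 40.3  17.8 101.2] 58
   [ 46.2  17.7 103.2] 55
   [ 52.3  17.6 105.1] 57
   [ 58.2  17.7 107. ] 49
   [ 64.4  18.2 109. ] 49
   [ 70.6  17.8 110.8] 52
   [ 76.7  17.4 112.7] 51
   [ 81.2  15.8 114. ] 36
top
mid 80
   [-48.3  -0.3  73.8] 40
   [-42.2  -0.2  74.5] 30
   [-38.8  -0.   72.7] 10
sideL 0Traceback (most recent call last):
  File "<stdin>", line 3, in <module>
  File "h.py", line 30, in prof
    show('mid',hi&(abs(B[...,1])<9)); show('sideL',hi&(abs(B[...,1]+18)<4)); show('sideR',hi&(abs(B[...,1]-18)<4))
                                      ~~~~^^^^^^^^^^^^^^^^^^^^^^^^^^^^^^^^^
  File "h.py", line 26, in show
    for lo in np.arange(q[:,key].min(),q[:,key].max(),step):
                        ~~~~~~~~~~~~^^
    return umr_minimum(a, axis, None, out, keepdims, initial, where)
ValueError: zero-size array to reduction operation minimum which has no identity
```

Request:
step_arm:
  rows:
    - [0.001,-0.045,0,0,0,0.5]
    - [0.001,-0.046,0,0,0,0]
    - [0,0,-0.04,0,0,0]
    - [0,0,-0.04,0,0,0]
    - [0,0,-0.04,0,0,0]
    - [0,0,-0.03,0,0,0]
    - [0,0,-0.019,0,0,0]
    - [0,0,0,0,0,0]
    - [0,0,0,0,0,0]

```text
time: 3.88
position: [0.5295, 0.0342, 0.2364]
tool_rot: [0.704, 0.71, 0.0, 0.001]
ft_force: [0.2, -0.6, -0.7]
grip_width: 0.0005
grip_force: 0.0
```

```bash
python3 - <<'E'
from h import *
o=get_obs(); print(o['position'],o['ft_force'],box(o['position'])*1e3)
c=cam('scene'); cv2.imwrite('pics/s1.png',cv2.resize(c['pixels'][130:330,180:420],(720,600)))
E
```

```text
[0.52954743 0.0341734  0.23638938] [ 0.2026288  -0.59727492 -0.70374715] [141.73972563   0.68688299 236.38938317]
```

View pics/s1.png

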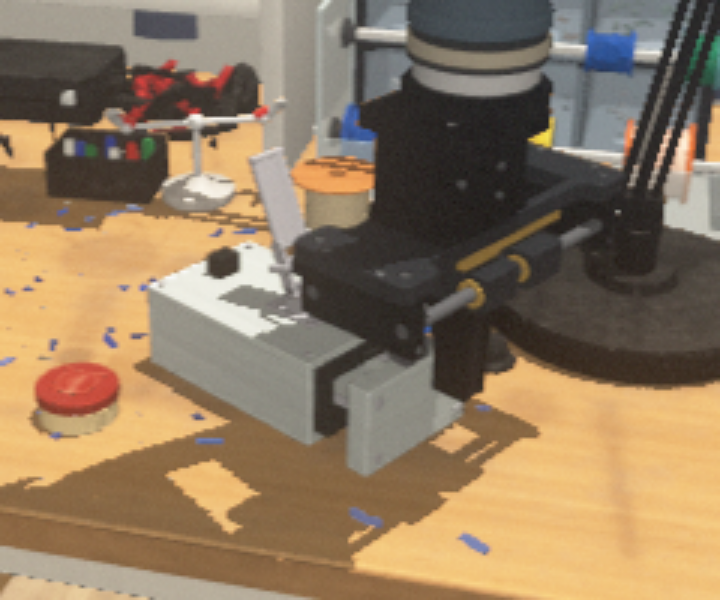

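The closed fingers stand just outside the cover, and the gripper body clears the loop. I'll approach and push.

Request:
step_arm:
  rows:
    - [0,0.003,-0.002,0,0,0]
    - [0,0.003,0,0,0,0]
    - [0,0.003,0,0,0,0]
    - [0,0.003,0,0,0,0]
    - [0,0.002,0,0,0,0]
    - [0,0.002,0,0,0,0]
    - [0,0.002,0,0,0,0]
    - [0,0.001,0,0,0,0]

```text
time: 4.92
position: [0.5292, 0.0528, 0.2338]
tool_rot: [0.704, 0.71, -0.0, 0.0]
ft_force: [-0.5, -2.9, 1.6]
grip_width: 0.0004
grip_force: 1.5
```

Request:
step_arm:
  rows:
    - [0,0.001,0,0,0,0]
    - [0,0.001,0,0,0,0]
    - [0,0.001,0,0,0,0]
    - [0,0.001,0,0,0,0]

```text
time: 5.42
position: [0.5292, 0.057, 0.2337]
tool_rot: [0.704, 0.71, -0.0, -0.0]
ft_force: [-1.0, -3.4, -0.2]
grip_width: 0.0004
grip_force: 1.5
```

Request:
step_arm:
  rows:
    - [0,0.001,0,0,0,0]
    - [0,0.001,0,0,0,0]
    - [0,0.001,0,0,0,0]
    - [0,0.001,0,0,0,0]
    - [0,0.001,0,0,0,0]
    - [0,0.001,0,0,0,0]
    - [0,0.001,0,0,0,0]
    - [0,0.001,0,0,0,0]
    - [0,0.001,0,0,0,0]

```text
time: 6.55
position: [0.5291, 0.0661, 0.2337]
tool_rot: [0.704, 0.71, -0.0, -0.0]
ft_force: [-0.7, -3.2, 1.0]
grip_width: 0.0002
grip_force: 1.5
```

```bash
cat > cov.py <<'E'
from h import *
c=cam('wrist'); B=box(pts(c))*1e3
for lo in (-44,-38,-32,24,28,32,36):
    s=B[(abs(B[...,2]-60)<2.5)&(B[...,1]>lo)&(B[...,1]<lo+6)&(B[...,0]>77)&(B[...,0]<125)]
    if len(s)>5: print(lo,len(s),s[:,0].min().round(1),s[:,0].max().round(1),np.median(s[:,0]).round(1),'open',(np.median(s[:,0])-78).round(1))
s=B[(abs(B[...,2]-60)<2.5)&(abs(B[...,1])>25)&(abs(B[...,1])<44)&(B[...,0]>50)&(B[...,0]<78)]
print('box end',np.percentile(s[:,0],[98,99.5]) if len(s) else None, get_obs()['ft_force'])
E
python3 cov.py
```

```text
-44 467 82.5 98.8 89.9 open 11.9
-38 483 82.5 98.8 90.1 open 12.1
-32 177 82.6 98.4 89.3 open 11.3
28 276 82.4 98.0 89.2 open 11.2
32 481 82.5 98.0 89.7 open 11.7
36 474 82.5 98.1 89.9 open 11.9
box end [69.41008801 69.83160146] [-0.71303764 -2.12924277  0.41659262]
```

Request:
step_arm:
  rows:
    - [0,0.001,0,0,0,0]
    - [0,0.001,0,0,0,0]
    - [0,0.0005,0,0,0,0]
    - [0,0,0,0,0,0]

```text
time: 7.1
position: [0.5291, 0.0686, 0.2337]
tool_rot: [0.704, 0.71, -0.0, -0.0]
ft_force: [-2.8, -3.0, 1.5]
grip_width: 0.0005
grip_force: 1.3
```

Request:
step_arm:
  rows:
    - [0,0.0004,0,0,0,0]
    - [0,0,0,0,0,0]

```text
time: 7.35
position: [0.5291, 0.0689, 0.2337]
tool_rot: [0.704, 0.71, -0.0, -0.0]
ft_force: [-1.6, -1.5, 0.8]
grip_width: 0.0004
grip_force: 1.4
```

Request:
step_arm:
  rows:
    - [0,0.0004,0,0,0,0]
    - [0,0,0,0,0,0]

```text
time: 7.6
position: [0.5291, 0.0693, 0.2337]
tool_rot: [0.704, 0.71, -0.0, -0.0]
ft_force: [-1.9, -2.6, 1.1]
grip_width: 0.0001
grip_force: 1.4
```

Request:
step_arm:
  rows:
    - [0,0.0004,0,0,0,0]
    - [0,0,0,0,0,0]

```text
time: 7.85
position: [0.5291, 0.0697, 0.2337]
tool_rot: [0.704, 0.71, -0.0, -0.0]
ft_force: [-1.1, -2.8, 0.5]
grip_width: 0.0005
grip_force: 1.4
```

Request:
step_arm:
  rows:
    - [0,0.0004,0,0,0,0]
    - [0,0,0,0,0,0]

```text
time: 8.1
position: [0.5291, 0.07, 0.2337]
tool_rot: [0.704, 0.71, -0.0, -0.0]
ft_force: [-1.9, -3.9, 1.0]
grip_width: 0.0005
grip_force: 2.1
```

```bash
python3 cov.py
```

```text
-44 474 78.4 94.3 86.0 open 8.0
-38 486 78.5 94.8 86.0 open 8.0
-32 213 78.7 94.9 85.3 open 7.3
28 306 78.6 94.1 85.6 open 7.6
32 473 78.6 94.3 85.8 open 7.8
36 465 78.6 94.2 85.9 open 7.9
box end [69.44817128 69.8728317 ] [-2.06397951 -4.07297673 -0.28194688]
```

Request:
step_arm:
  rows:
    - [0,0.0003,0,0,0,0]
    - [0,0,0,0,0,0]

```text
time: 8.4
position: [0.5291, 0.0702, 0.2337]
tool_rot: [0.704, 0.71, -0.0, 0.0]
ft_force: [-2.7, -5.4, 0.0]
grip_width: 0.0005
grip_force: 2.5
```

Request:
step_arm:
  rows:
    - [0,-0.003,0,0,0,0]
    - [0,-0.012,0,0,0,0]
    - [0,0,0.04,0,0,0]
    - [0,0,0.04,0,0,0]
    - [0,0,0.04,0,0,0]
    - [0,0,0.03,0,0,0]
    - [-0.0005,0.027,0,0,0,0]
    - [-0.0005,0.026,0,0,0,0]
    - [0,0,0,0,0,0]
  jaw: 0.062

```text
time: 9.52
position: [0.5282, 0.1093, 0.384]
tool_rot: [0.703, 0.711, 0.001, 0.0]
ft_force: [-0.5, -0.2, -0.2]
grip_width: 0.0614
grip_force: 0.0
```

```bash
python3 cov.py; python3 - <<'E'
from h import *
o=get_obs(); print(o['position'],box(o['position'])*1e3,o['grip_width']); prof(pts(cam('wrist')))
E
```

```text
-44 127 78.3 94.0 85.8 open 7.8
-38 126 78.7 94.0 85.9 open 7.9
-32 128 78.9 93.7 86.0 open 8.0
24 118 78.0 93.9 85.4 open 7.4
28 126 78.5 93.8 85.9 open 7.9
32 126 78.5 93.8 85.9 open 7.9
36 129 78.8 94.0 86.2 open 8.2
box end [68.97150137 69.19460731] [0.02096381 0.55577129 0.82841557]
[0.52826034 0.10849736 0.38384473] [6.74068361e+01 1.13300631e-01 3.83844727e+02] 0.06217815507005162
mid 2604
   [-50.7   0.   74.6] 220
   [-44.8   0.1  74.6] 232
   [-40.4   0.1  73.8] 85
   [ -8.1  -0.2 153.9] 271
   [ -2.7  -0.2 147.4] 354
   [ 3.50e+00 -1.00e-01  1.33e+02] 269
   [  9.2  -0.  118.6] 223
   [ 14.8   0.  105.8] 156
   [22.5  0.1 80.7] 119
   [25.9  0.2 80.5] 89
   [78.3  3.  76.9] 8
   [80.7  0.2 86.4] 482
   [85.1  0.2 86.1] 50
   [91.3 -0.1 73.3] 44
sideL 744
   [ 16.5 -17.5  94. ] 81
   [ 22.7 -18.2  96.1] 66
   [ 28.7 -18.3  97.9] 63
   [ 34.7 -18.2 100.1] 62
   [ 40.8 -18.2 101.7] 63
   [ 46.8 -18.2 103.6] 62
   [ 53.  -18.2 105.2] 62
   [ 58.8 -18.2 107. ] 61
   [ 64.7 -18.2 108.8] 62
   [ 70.8 -18.2 110.6] 59
   [ 77.1 -18.2 112.4] 69
   [ 81.3 -16.1 114.2] 34
sideR 735
   [16.5 17.  94.5] 76
   [22.6 17.7 96.3] 63
   [28.6 17.7 98.2] 63
   [34.8 17.7 99.7] 63
   [ 40.9  17.7 101.8] 63
   [ 47.   17.7 103.3] 62
   [ 52.9  17.7 105.3] 60
   [ 58.9  17.7 107.1] 64
   [ 64.7  17.7 108.8] 57
   [ 70.9  17.7 110.7] 64
   [ 77.1  17.6 112.7] 67
   [ 81.2  15.6 114.5] 33
```

Request:
step_arm:
  rows:
    - [0,-0.0005,-0.035,0,0,0]
    - [0,0,-0.035,0,0,0]
    - [0,0,-0.025,0,0,0]
    - [0,0,-0.012,0,0,0]
    - [0,0,0,0,0,0]

```text
time: 10.25
position: [0.5283, 0.1072, 0.2762]
tool_rot: [0.704, 0.71, -0.0, -0.0]
ft_force: [-0.1, 0.5, 0.3]
grip_width: 0.0621
grip_force: 0.0
```

Request:
step_arm:
  rows:
    - [0,0,0,0,0,0]
    - [0,0,0,0,0,0]
    - [0,0,0,0,0,0]
    - [0,0,0,0,0,0]
  jaw: 0.03
  squeeze: 22

```text
time: 10.75
position: [0.5289, 0.1079, 0.2774]
tool_rot: [0.704, 0.71, 0.001, 0.001]
ft_force: [2.1, -0.2, 0.5]
grip_width: 0.04
grip_force: 22.0
```

```bash
cat > plan.py <<'E'
from h import *
S=lambda th: (24-15.9*np.cos(th)-2*np.sin(th), 78+15.9*np.sin(th)-2*np.cos(th))
def loop(bx,bz):  # given bar -> theta, alpha
    from scipy.optimize import brentq
    f=lambda t:np.hypot(bx-S(t)[0],bz-S(t)[1])-70
    t=brentq(f,.3,2.0); h=S(t); return t,np.arctan2(bz-h[1],bx-h[0])
def tcp(bx,bz,d=170,back=16,a0=np.radians(16.5),k=1):
    t,a=loop(bx,bz); phi=k*(a0-a)
    g=np.array([bx-back*np.cos(a),bz-back*np.sin(a)])
    p=g+d*np.array([np.sin(phi),np.cos(phi)])
    return world([p[0]/1e3,0,p[1]/1e3]),np.degrees(phi),t,np.degrees(a)
if __name__=='__main__':
    o=get_obs(); print(o['position'],o['grip_width'],o['grip_force'],o['ft_force'])
    prev=None
    for b in [(83.2,111.8),(86,109),(90,106),(93,103),(93,99),(93,94),(92.3,90),(92,86),(92,82),(92,78.2),(88,78.2),(85.6,78)]:
        r=tcp(*b); print(b,r[0].round(4),'phi%.1f th%.2f a%.1f'%r[1:], None if prev is None else ((r[0]-prev[0]).round(4),round(r[1]-prev[1],1))); prev=r
E
python3 plan.py
```

```text
[0.52885151 0.10787917 0.27740924] 0.04000109000145439 22.000585198402405 [ 2.06385263 -0.24972458  0.48228678]
(83.2, 111.8) [0.5282 0.108  0.2773] phi0.0 th1.18 a16.5 None
(86, 109) [0.5283 0.0962 0.275 ] phi3.1 th1.31 a13.4 (array([ 0.0001, -0.0118, -0.0022]), np.float64(3.1))
(90, 106) [0.5284 0.0826 0.2721] phi6.4 th1.51 a10.1 (array([ 0.0001, -0.0135, -0.0029]), np.float64(3.3))
(93, 103) [0.5285 0.0718 0.2688] phi9.1 th1.67 a7.4 (array([ 0.0001, -0.0108, -0.0033]), np.float64(2.7))
(93, 99) [0.5286 0.0623 0.2639] phi12.4 th1.64 a4.1 (array([ 0.0001, -0.0095, -0.0049]), np.float64(3.3))
(93, 94) [0.5287 0.0506 0.257 ] phi16.5 th1.63 a0.0 (array([ 0.0001, -0.0117, -0.0069]), np.float64(4.1))
(92.3, 90) [0.5288 0.0422 0.2509] phi19.7 th1.60 a-3.2 (array([ 0.0001, -0.0085, -0.0061]), np.float64(3.2))
(92, 86) [0.5289 0.0333 0.2443] phi23.0 th1.60 a-6.5 (array([ 0.0001, -0.0089, -0.0066]), np.float64(3.3))
(92, 82) [0.529  0.0242 0.2371] phi26.4 th1.64 a-9.9 (array([ 0.0001, -0.0092, -0.0072]), np.float64(3.3))
(92, 78.2) [0.529  0.0156 0.2297] phi29.6 th1.68 a-13.1 (array([ 0.0001, -0.0086, -0.0074]), np.float64(3.2))
(88, 78.2) [0.529  0.0209 0.2303] phi29.1 th1.42 a-12.6 (array([-0.0001,  0.0053,  0.0006]), np.float64(-0.5))
(85.6, 78) [0.5289 0.025  0.2308] phi28.4 th1.25 a-11.9 (array([-0.    ,  0.0041,  0.0005]), np.float64(-0.6))
```

Request:
step_arm:
  rows:
    - [0,-0.006,-0.001,1.5,0,0]
    - [0,-0.006,-0.001,1.6,0,0]
    - [0,-0.0065,-0.0015,1.6,0,0]
    - [0,-0.007,-0.0014,1.7,0,0]
    - [0,-0.0055,-0.0016,1.4,0,0]
    - [0,-0.0055,-0.0017,1.3,0,0]
    - [0,-0.0045,-0.0025,1.6,0,0]
    - [0,-0.005,-0.0025,1.7,0,0]
    - [0,0,0,0,0,0]
    - [0,0,0,0,0,0]

```text
time: 12.0
position: [0.5289, 0.0621, 0.2639]
tool_rot: [0.7, 0.706, 0.077, -0.075]
ft_force: [3.7, 2.3, -0.7]
grip_width: 0.0397
grip_force: 22.0
```

```bash
cat > look.py <<'E'
from plan import *
import sys
o=get_obs(); z=R.from_quat(o['tool_rot']).as_matrix()[:,2]
print('tcp',o['position'].round(4),'tilt',np.degrees(np.arctan2(z[1],-z[2])).round(2),'F',o['ft_force'].round(1),o['grip_width'],o['grip_force'])
g=box(o['position']+.170*z)*1e3; print('pad pt',g.round(1))
c=cam('wrist'); prof(pts(c))
if len(sys.argv)>1: cv2.imwrite(f'pics/{sys.argv[1]}.png',cv2.resize(c['pixels'][100:300,150:420],(800,593)))
E
python3 look.py w2
```

```text
tcp [0.5289 0.0621 0.2639] tilt 12.38 F [ 3.7  2.3 -0.7] 0.039748419591931004 22.000055015087128
pad pt [77.4  1.1 97.8]
mid 3544
   [-49.5  -0.1  74.6] 446
   [-43.7  -0.1  74.5] 498
   [-40.1  -0.1  71.3] 285
   [18.2  7.7 83.6] 24
   [20.8  0.2 95.1] 87
   [2.910e+01 1.000e-01 1.601e+02] 1181
   [3.160e+01 1.000e-01 1.589e+02] 131
   [78.9  0.1 77.5] 369
   [82.1 -0.4 86.3] 486
   [85.5  0.6 86.2] 37
sideL 1930
   [ 21.2 -17.5  95.8] 16
   [ 31.2 -18.   96.6] 101
   [ 36.  -18.   97.1] 166
   [ 42.1 -17.8  97.5] 167
   [ 48.1 -17.7  98.2] 157
   [ 54.2 -17.7  98.5] 151
   [ 60.2 -17.6  98.8] 149
   [ 66.7 -18.6  99.3] 210
   [ 72.3 -20.1 105.1] 353
   [ 77.8 -18.8 100.6] 220
   [ 85.5 -20.6 133.7] 68
   [ 90.2 -20.4 132.2] 150
   [ 93.9 -20.9 132.1] 22
sideR 1985
   [21.2 17.1 95.4] 25
   [31.3 17.8 96.7] 85
   [35.8 17.6 97.1] 168
   [41.7 17.8 97.5] 159
   [47.7 17.8 98. ] 153
   [53.7 17.8 98.4] 153
   [59.7 17.8 98.8] 157
   [66.4 18.6 99.2] 192
   [ 71.9  19.9 106.5] 368
   [ 77.2  18.7 100.8] 219
   [ 84.8  19.9 133.8] 83
   [ 89.8  20.  132.8] 179
   [ 93.5  20.4 132.3] 44
```

View pics/w2.png

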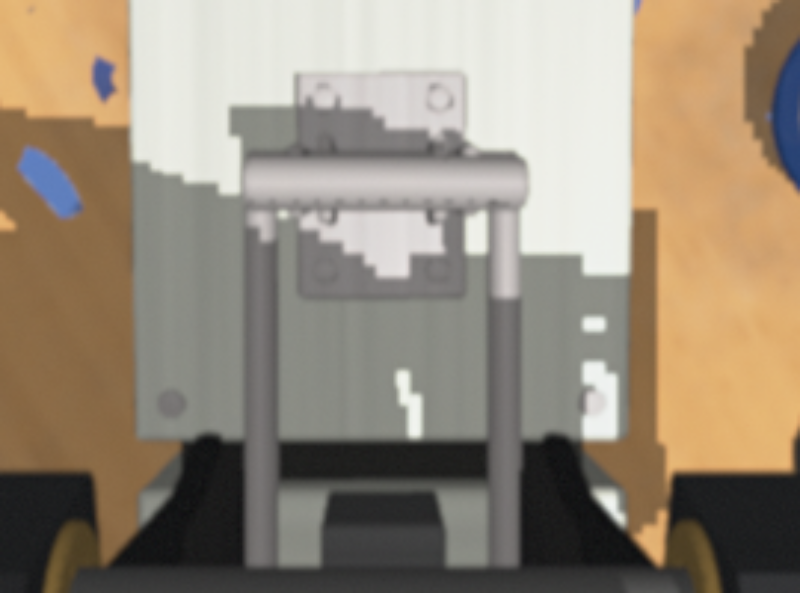

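The loop has followed the plan exactly (α≈4°, lever ≈1.63), with the handle edge-on at crop (385,180). I'll lower the bar behind the beak.

Request:
step_arm:
  rows:
    - [0,-0.0058,-0.0034,2.0,0,0]
    - [0,-0.0059,-0.0035,2.1,0,0]
    - [0,-0.0042,-0.003,1.6,0,0]
    - [0,-0.0043,-0.0031,1.6,0,0]
    - [0,-0.0044,-0.0033,1.6,0,0]
    - [0,-0.0045,-0.0033,1.7,0,0]
    - [0,-0.0046,-0.0036,1.7,0,0]
    - [0,-0.0046,-0.0036,1.7,0,0]
    - [0,0,0,0,0,0]

```text
time: 13.18
position: [0.5289, 0.0231, 0.2367]
tool_rot: [0.686, 0.691, 0.163, -0.16]
ft_force: [5.5, 1.3, -0.4]
grip_width: 0.0401
grip_force: 22.0
```

Request:
step_arm:
  rows:
    - [0,-0.0043,-0.0037,1.6,0,0]
    - [0,-0.0043,-0.0037,1.6,0,0]
    - [0,0,0,0,0,0]

```text
time: 13.55
position: [0.5289, 0.0146, 0.2292]
tool_rot: [0.681, 0.686, 0.183, -0.18]
ft_force: [5.9, 1.9, -0.2]
grip_width: 0.0399
grip_force: 22.0
```

```bash
python3 look.py | grep -v '\[-[45]'; python3 cov.py
```

```text
tcp [0.5289 0.0146 0.2292] tilt 29.69 F [ 5.9  1.9 -0.2] 0.03986453422115892 21.999889612197876
pad pt [77.1  1.  81.5]
mid 9678
   [23.4 -0.1 80.6] 148
   [26.4  0.2 81.1] 409
   [ 34.4  -0.  140.6] 2755
   [ 36.8   0.2 156.5] 1005
   [8.350e+01 1.000e-01 1.584e+02] 605
   [8.740e+01 1.000e-01 1.619e+02] 2151
   [ 9.080e+01 -1.000e-01  1.601e+02] 310
   [ 9.890e+01 -1.000e-01  1.681e+02] 1302
sideL 3933
   [ 25.6 -17.2  96.1] 178
   [ 31.2 -17.7  94.7] 159
   [ 37.2 -17.7  93.3] 154
   [ 43.2 -17.7  91.8] 154
   [ 49.2 -17.7  90.5] 160
   [ 55.2 -17.8  89. ] 154
   [ 61.4 -17.8  87.8] 158
   [ 67.4 -18.3  86.3] 196
   [ 73.6 -19.3  85.6] 258
   [ 79.4 -20.2  85.5] 309
   [ 86.  -17.9 161.7] 773
   [ 89.7 -18.  161.3] 458
   [ 98.8 -19.1 167.5] 752
   [101.3 -20.8 110. ] 70
sideR 4025
   [25.3 17.2 96.1] 172
   [30.7 17.8 94.8] 157
   [36.7 17.8 93.4] 152
   [42.7 17.7 92.1] 156
   [48.8 17.7 90.6] 158
   [54.7 17.7 89.2] 155
   [60.9 17.7 87.8] 156
   [67.  18.3 86.3] 191
   [72.9 19.  85.9] 249
   [78.9 19.7 89.3] 340
   [ 85.7  18.1 161.7] 695
   [ 89.5  18.  161.6] 571
   [ 98.6  19.4 167.2] 676
   [100.4  19.8 112.1] 197
box end [69.51519833 69.95918046] [ 5.78424043  1.38709064 -0.81196696]
```

Request:
step_arm:
  rows:
    - [0,0.0026,0.0003,-0.3,0,0]
    - [0,0.0027,0.0003,-0.2,0,0]
    - [0,0.002,0.0002,-0.3,0,0]
    - [0,0.0015,0.0002,-0.2,0,0]
    - [0,0,0,0,0,0]
    - [0,0,0,0,0,0]

```text
time: 14.4
position: [0.5289, 0.0225, 0.2304]
tool_rot: [0.682, 0.688, 0.175, -0.172]
ft_force: [2.7, -3.6, 2.0]
grip_width: 0.0396
grip_force: 22.0
```

```bash
python3 look.py | grep -v '\[-[45]'|head -14
```

```text
tcp [0.5289 0.0225 0.2304] tilt 28.46 F [ 2.7 -3.6  2. ] 0.03958547481348564 22.000759541988373
pad pt [72.4  1.1 81. ]
mid 11584
   [ 1.100e+01 -1.000e-01  1.595e+02] 249
   [1.520e+01 1.000e-01 1.507e+02] 3924
   [ 2.010e+01 -1.000e-01  1.184e+02] 2814
   [25.7  0.6 80.5] 357
   [30.8  7.8 77.5] 77
   [ 7.740e+01 -1.000e-01  1.596e+02] 231
   [ 8.070e+01 -1.000e-01  1.615e+02] 2146
   [ 8.430e+01 -1.000e-01  1.601e+02] 391
   [ 92.4  -0.  168. ] 1366
sideL 4046
   [ 20.7 -17.2  95.5] 177
```

Request:
step_arm:
  rows:
    - [0,0.001,0.0001,-0.1,0,0]
    - [0,0.001,0.0001,-0.1,0,0]
    - [0,0,0,0,0,0]

```text
time: 14.82
position: [0.5289, 0.0245, 0.2306]
tool_rot: [0.683, 0.689, 0.174, -0.171]
ft_force: [3.7, -4.5, 0.4]
grip_width: 0.0403
grip_force: 22.0
```

Request:
step_arm:
  rows:
    - [0,0.0008,0,-0.1,0,0]
    - [0,0,0,0,0,0]

```text
time: 15.08
position: [0.5289, 0.0253, 0.2306]
tool_rot: [0.683, 0.689, 0.174, -0.17]
ft_force: [4.1, -4.3, 0.6]
grip_width: 0.0397
grip_force: 22.0
```

```bash
python3 look.py w3| grep -v '\[-[45]'|head -24
```

```text
tcp [0.5289 0.0253 0.2306] tilt 28.15 F [ 4.1 -4.3  0.6] 0.0397497949523323 22.00048416852951
pad pt [70.4  1.1 80.7]
mid 12807
   [  2.7  -0.  155.7] 1783
   [  6.9   0.  142.8] 2977
   [ 1.290e+01 -1.000e-01  1.231e+02] 1963
   [1.790e+01 1.000e-01 1.046e+02] 1205
   [24.9  0.2 80.5] 426
   [30.5  7.7 80.3] 99
   [7.540e+01 1.000e-01 1.601e+02] 542
   [ 7.910e+01 -1.000e-01  1.613e+02] 2147
   [ 82.3   0.5 158.9] 82
   [ 90.1  -0.  167.7] 1583
sideL 4051
   [ 18.9 -17.1  94.8] 194
   [ 24.8 -17.7  93.5] 171
   [ 30.8 -18.   92. ] 171
   [ 36.7 -17.7  90.6] 168
   [ 42.8 -17.7  89.2] 171
   [ 48.6 -17.9  87.8] 169
   [ 54.7 -18.   86.6] 173
   [ 60.9 -18.4  85.4] 202
   [ 66.8 -19.4  84.6] 262
   [ 74.  -19.4  99.5] 466
```

Request:
step_arm:
  rows:
    - [0,0.0003,0,0,0,0]
    - [0,0,0,0,0,0]

```text
time: 15.38
position: [0.5289, 0.0256, 0.2306]
tool_rot: [0.683, 0.689, 0.174, -0.17]
ft_force: [3.9, -4.3, 0.8]
grip_width: 0.0398
grip_force: 22.0
```

Request:
step_arm:
  rows:
    - [0,0,0,0,0,0]
    - [0,0,0,0,0,0]
    - [0,0,0,0,0,0]
    - [0,-0.005,0.01,0,0,0]
    - [0,-0.01,0.02,0,0,0]
    - [0,-0.01,0.04,-5,0,0]
    - [0,0,0.05,-8,0,0]
    - [0,0.02,0.05,-8,0,0]
    - [0,0.03,0.02,-7,0,0]
    - [0,0.03,0,0,0,0]
    - [0,0,0,0,0,0]
  jaw: 0.062

```text
time: 16.75
position: [0.5273, 0.0835, 0.4215]
tool_rot: [0.703, 0.711, 0.002, -0.002]
ft_force: [-0.3, -0.6, -0.5]
grip_width: 0.0619
grip_force: 0.0
```

```bash
python3 look.py w4| grep -v '\[-[45]'; python3 cov.py
```

```text
tcp [0.5273 0.0835 0.4215] tilt 0.29 F [-0.3 -0.6 -0.5] 0.061883273375444296 0.0
pad pt [ 91.6  -1.  251.5]
mid 1980
   [ -1.4   0.3 156.3] 196
   [  3.4  -0.2 148.9] 317
   [  9.1  -0.  130.8] 260
   [1.490e+01 1.000e-01 1.126e+02] 196
   [21.9  0.3 81.3] 140
   [25.9  0.4 80.5] 63
   [79.5 -0.2 85.6] 226
   [85.7 -0.2 85.8] 76
   [91.3 -0.1 72.9] 48
sideL 532
   [ 17.5 -17.4  94.4] 60
   [ 24.  -17.9  93.1] 52
   [ 29.5 -18.   91.9] 53
   [ 35.9 -17.8  90.4] 42
   [ 41.6 -18.3  89.2] 43
   [ 47.7 -18.1  87.7] 46
   [ 54.  -18.2  86.4] 42
   [ 60.  -17.9  85. ] 40
   [ 66.2 -18.   83.6] 35
   [ 71.6 -17.3  82.2] 40
   [ 77.8 -18.2  81.1] 41
   [ 83.2 -15.8  80.1] 36
sideR 523
   [17.8 16.9 94.5] 61
   [23.2 17.7 93.2] 53
   [29.4 17.8 91.9] 47
   [35.7 17.8 90.4] 42
   [41.4 18.3 89.2] 45
   [48.  17.4 87.6] 46
   [54.  17.9 86.3] 41
   [60.  17.8 85. ] 42
   [66.  18.  83.6] 40
   [71.7 17.8 82.5] 33
   [77.9 17.8 80.8] 41
   [82.9 16.4 79.4] 31
-44 103 78.6 93.8 85.9 open 7.9
-38 118 78.6 93.8 85.8 open 7.8
-32 101 78.6 93.6 86.0 open 8.0
24 105 78.6 93.5 86.0 open 8.0
28 107 78.5 93.7 85.6 open 7.6
32 114 78.5 93.7 85.7 open 7.7
36 108 78.5 93.5 86.7 open 8.7
box end [69.21459172 69.32466925] [ 0.04198533 -0.41224721  0.2590416 ]
```

View pics/w4.png

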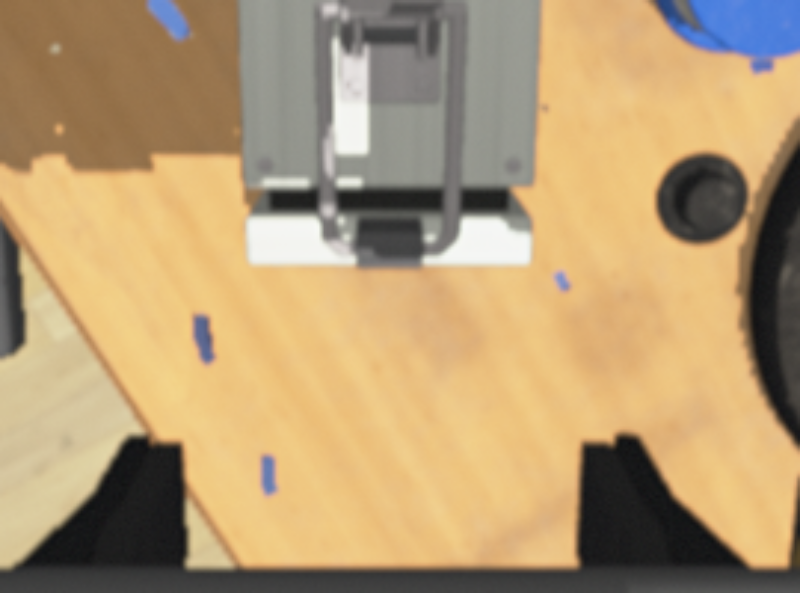

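The bar sits hooked under the keeper, with the beak at crop (390,240), and the cover is unchanged. Next is planning the lever press.

```bash
python3 - <<'E'
from h import *
o=get_obs(); print(o['position'],R.from_quat(o['tool_rot']).as_rotvec(degrees=True))
prev=None
def w(th,off=0,r=68):
    u=np.array([-np.cos(th),np.sin(th)]); n=np.array([np.sin(th),np.cos(th)])
    C=np.array([24,78])+r*u+(2.5+off)*n
    return world([(C[0]+11)/1e3,0,(C[1]+182.2)/1e3])
for th,off in [(1.264,9),(1.264,0)]+[(t,0) for t in np.arange(1.2,-.01,-.08)]:
    p=w(th,off); print(round(th,2),p.round(4),None if prev is None else ((p-prev)*1e3).round(1)); prev=p
E
```

```text
[0.52776949 0.08168729 0.42066002] [-126.5515218  -127.70977018   -0.24259891]
1.26 [0.5277 0.1505 0.3285] None
1.26 [0.5277 0.1591 0.3258] [-0.1  8.6 -2.7]
1.2 [0.5276 0.1632 0.3245] [-0.   4.2 -1.3]
1.12 [0.5276 0.1683 0.3225] [-0.   5.1 -2. ]
1.04 [0.5275 0.1732 0.3201] [-0.   4.9 -2.4]
0.96 [0.5275 0.1779 0.3173] [-0.   4.7 -2.8]
0.88 [0.5274 0.1823 0.3142] [-0.   4.4 -3.1]
0.8 [0.5274 0.1865 0.3107] [-0.   4.2 -3.5]
0.72 [0.5274 0.1904 0.3069] [-0.   3.9 -3.8]
0.64 [0.5273 0.1939 0.3028] [-0.   3.6 -4.1]
0.56 [0.5273 0.1972 0.2984] [-0.   3.2 -4.4]
0.48 [0.5273 0.2001 0.2938] [-0.   2.9 -4.6]
0.4 [0.5272 0.2026 0.289 ] [-0.   2.5 -4.8]
0.32 [0.5272 0.2047 0.284 ] [-0.   2.1 -5. ]
0.24 [0.5272 0.2064 0.2788] [-0.   1.7 -5.2]
0.16 [0.5272 0.2076 0.2735] [-0.   1.3 -5.3]
0.08 [0.5272 0.2085 0.2681] [-0.   0.8 -5.4]
-0.0 [0.5272 0.2089 0.2627] [-0.   0.4 -5.4]
```

Request:
step_arm:
  rows:
    - [0,0.034,0,0,0,0]
    - [0,0.034,0,0,0,0]
    - [0,0,-0.035,0,0,0]
    - [0,0,-0.035,0,0,0]
    - [0,0,-0.022,0,0,0]
    - [0,0,0,0,0,0]
  jaw: 0.0

```text
time: 17.6
position: [0.5278, 0.1485, 0.3266]
tool_rot: [0.705, 0.709, -0.0, -0.004]
ft_force: [0.1, -0.0, 0.1]
grip_width: 0.0101
grip_force: 0.0
```

Request:
step_arm:
  rows:
    - [0,0.0043,-0.0013,0,0,0]
    - [0,0.0043,-0.0014,0,0,0]
    - [0,0.0021,-0.0006,0,0,0]
    - [0,0.0021,-0.0007,0,0,0]
    - [0,0,0,0,0,0]

```text
time: 18.23
position: [0.5283, 0.1629, 0.3249]
tool_rot: [0.704, 0.71, 0.002, -0.002]
ft_force: [0.2, -0.5, 0.3]
grip_width: 0.0004
grip_force: 0.3
```

Request:
step_arm:
  rows:
    - [0,0.0026,-0.001,0,0,0]
    - [0,0.0025,-0.001,0,0,0]
    - [0,0.0025,-0.0012,0,0,0]
    - [0,0.0024,-0.0012,0,0,0]
    - [0,0.0024,-0.0014,0,0,0]
    - [0,0.0023,-0.0014,0,0,0]

```text
time: 18.98
position: [0.5283, 0.1775, 0.3174]
tool_rot: [0.704, 0.71, 0.002, -0.002]
ft_force: [1.3, -2.0, 4.5]
grip_width: 0.0005
grip_force: 2.4
```

Request:
step_arm:
  rows:
    - [0,0.0022,-0.0015,0,0,0]
    - [0,0.0022,-0.0016,0,0,0]
    - [0,0.0021,-0.0017,0,0,0]
    - [0,0.0021,-0.0018,0,0,0]

```text
time: 19.48
position: [0.5282, 0.1861, 0.3108]
tool_rot: [0.704, 0.71, 0.002, -0.002]
ft_force: [0.8, -2.3, 5.2]
grip_width: 0.0005
grip_force: 2.8
```

```bash
cat > sc.py <<'E'
from h import *
import sys
o=get_obs(); print(box(o['position'])*1e3, o['ft_force'])
B=box(pts(cam('wrist')))*1e3
m=(B[...,2]>64)&(B[...,2]<165)&(abs(B[...,1])<22)&(B[...,0]>-75)&(B[...,0]<45)
q=B[m]
for lo in range(-75,45,8):
    s=q[(q[:,0]>=lo)&(q[:,0]<lo+8)]
    if len(s)>5: print(np.median(s,0).round(1),len(s))
c=cam('scene'); cv2.imwrite(f'pics/{sys.argv[1]}.png',cv2.resize(c['pixels'][150:310,210:410],(750,600)))
E
python3 sc.py s5
```

```text
[-10.18821447   0.83437631 310.83141152] [ 0.76481853 -2.25796419  5.16756195]
[-53.   -0.   73.8] 231
[-47.1  -0.   74.6] 414
[-41.8  -0.   74.3] 130
[-3.180e+01 -1.000e-01  1.375e+02] 863
[-2.120e+01 -1.000e-01  1.423e+02] 1782
[-1.610e+01 -1.000e-01  1.255e+02] 137
[ -7.8  -0.3 137.4] 32
```

View pics/s5.png

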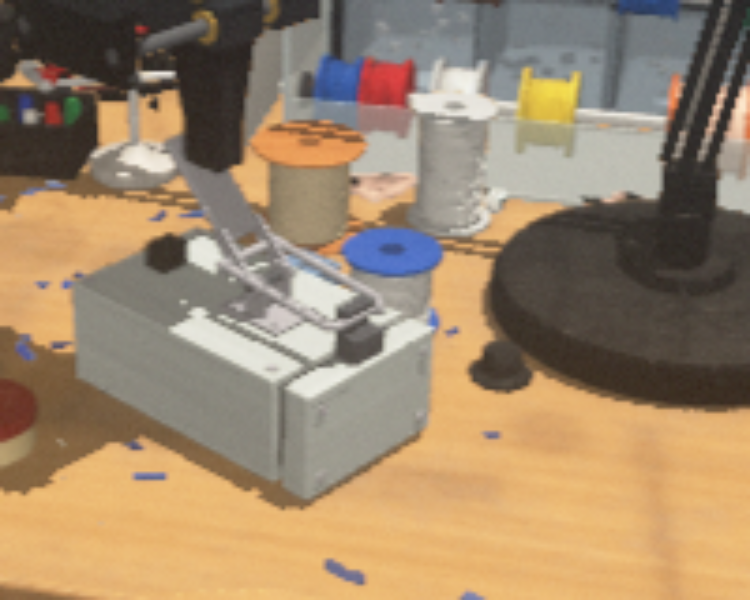

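The scene shows the loop hooked and the cover moving in (gap at crop (285,385) narrowing). The finger is on the handle's upper end at (215,165), and forces are about 5.6 N. I'll continue.

Request:
step_arm:
  rows:
    - [0,0.002,-0.0019,0,0,0]
    - [0,0.0019,-0.0019,0,0,0]
    - [0,0.0018,-0.002,0,0,0]
    - [0,0.0018,-0.0021,0,0,0]
    - [0,0.0016,-0.0022,0,0,0]
    - [0,0.0016,-0.0022,0,0,0]

```text
time: 20.32
position: [0.5282, 0.1969, 0.2984]
tool_rot: [0.704, 0.71, 0.002, -0.002]
ft_force: [1.3, -2.1, 4.8]
grip_width: 0.0006
grip_force: 2.6
```

Request:
step_arm:
  rows:
    - [0,0.0015,-0.0023,0,0,0]
    - [0,0.0014,-0.0023,0,0,0]
    - [0,0.0013,-0.0024,0,0,0]
    - [0,0.0012,-0.0024,0,0,0]
    - [0,0.0011,-0.0025,0,0,0]
    - [0,0.001,-0.0025,0,0,0]

```text
time: 21.08
position: [0.5281, 0.2044, 0.2837]
tool_rot: [0.704, 0.71, 0.002, -0.002]
ft_force: [0.3, -0.5, 2.4]
grip_width: 0.0004
grip_force: 1.7
```

Request:
step_arm:
  rows:
    - [0,0.0009,-0.0026,0,0,0]
    - [0,0.0008,-0.0026,0,0,0]
    - [0,0.0007,-0.0026,0,0,0]
    - [0,0.0006,-0.0027,0,0,0]

```text
time: 21.58
position: [0.5281, 0.2073, 0.2732]
tool_rot: [0.704, 0.71, 0.002, -0.002]
ft_force: [0.4, 0.9, 1.1]
grip_width: 0.0001
grip_force: 0.8
```

Request:
step_arm:
  rows:
    - [0,0.0004,-0.0018,0,0,0]
    - [0,0.0004,-0.0018,0,0,0]
    - [0,0.0002,-0.0018,0,0,0]
    - [0,0,0,0,0,0]

```text
time: 22.08
position: [0.5279, 0.2081, 0.2678]
tool_rot: [0.704, 0.71, 0.001, -0.002]
ft_force: [0.6, 1.1, 0.0]
grip_width: 0.0003
grip_force: 0.0
```

Request:
step_arm:
  rows:
    - [0,0.0002,-0.0013,0,0,0]
    - [0,0.0001,-0.0013,0,0,0]
    - [0,0,-0.0013,0,0,0]
    - [0,0,0,0,0,0]

```text
time: 22.58
position: [0.5281, 0.2085, 0.2641]
tool_rot: [0.704, 0.71, 0.002, -0.002]
ft_force: [0.7, -0.3, -0.2]
grip_width: 0.0006
grip_force: 0.0
```

Request:
step_arm:
  rows:
    - [0,0,-0.0008,0,0,0]
    - [0,0,0,0,0,0]

```text
time: 22.82
position: [0.5282, 0.2085, 0.2634]
tool_rot: [0.704, 0.71, 0.002, -0.002]
ft_force: [0.4, -0.6, 0.1]
grip_width: 0.0008
grip_force: 0.0
```

It has snapped over, since the contact force is gone. I'll retreat and check.

Request:
step_arm:
  rows:
    - [0,0,0.03,0,0,0]
    - [0,-0.01,0.04,0,0,0]
    - [0,-0.03,0.045,0,0,0]
    - [0,-0.04,0.03,0,0,0]
    - [0,-0.04,0,0,0,0]
    - [0,-0.02,0,0,0,0]
    - [0,0,0,0,0,0]
    - [0,0,0,0,0,0]

```text
time: 23.82
position: [0.5281, 0.069, 0.4084]
tool_rot: [0.704, 0.71, 0.002, -0.002]
ft_force: [0.1, 0.9, -0.4]
grip_width: 0.0002
grip_force: 0.0
```

```bash
python3 look.py w6; python3 cov.py; python3 - <<'E'
from h import *
c=cam('top');P=pts(c)
for l in ('flux_tin','reel_solder','cap_box','knob_spare'):
    for x in cut_out(l,'top')[:1]: print(l,x['confidence'],np.round(x['extent']),np.median(P[x['region']],0).round(3))
E
```

```text
tcp [0.5281 0.069  0.4084] tilt 0.33 F [ 0.1  0.9 -0.4] 0.00022902259094007913 0.0
pad pt [105.9  -0.5 238.4]
mid 2153
   [-38.4   0.1  80.7] 223
   [-32.3   0.1  80.7] 220
   [-26.3  -0.3  80.7] 216
   [-20.1  -0.7  80.7] 203
   [-14.5   0.1  80.7] 202
   [-8.3  0.1 80.8] 195
   [-2.5 -0.7 80.5] 184
   [ 5.8 -0.6 77. ] 34
   [ 8.8  0.1 78.4] 125
   [17.9  8.2 84.5] 4
   [23.   0.1 80.6] 109
   [26.   0.1 80.4] 69
   [74.5  0.2 85.8] 223
   [80.4  0.2 85.4] 104
   [85.4  0.2 73.3] 42
sideL 606
   [  8.4 -17.7  78.3] 60
   [ 14.3 -18.2  78.7] 48
   [ 20.6 -17.9  78.7] 54
   [ 26.3 -17.9  79.3] 56
   [ 32.4 -18.   79.5] 56
   [ 38.2 -18.1  79.7] 50
   [ 44.7 -17.8  80.5] 48
   [ 50.6 -17.5  80.7] 45
   [ 56.9 -18.3  81. ] 45
   [ 62.4 -18.   81.4] 46
   [ 68.7 -18.1  81.7] 44
   [ 74.5 -17.   81.8] 46
   [ 78.7 -15.4  81.1] 8
sideR 595
   [ 8.2 17.1 78.3] 63
   [14.7 17.7 78.7] 50
   [20.8 18.1 79. ] 49
   [26.7 17.9 79.2] 42
   [32.4 17.9 79.8] 48
   [38.9 17.7 80. ] 51
   [45.1 17.7 80.2] 54
   [50.6 17.7 80.6] 50
   [56.8 17.5 80.9] 44
   [62.8 17.5 81.2] 48
   [68.9 17.6 81.3] 42
   [74.5 16.5 82.1] 46
   [78.6 15.  81.6] 8
-44 91 77.1 88.2 82.7 open 4.7
-38 91 77.3 88.2 82.6 open 4.6
-32 86 77.3 88.2 82.7 open 4.7
24 86 77.1 88.3 82.8 open 4.8
28 91 77.2 88.3 82.6 open 4.6
32 87 77.3 88.1 82.6 open 4.6
36 89 77.1 88.1 82.6 open 4.6
box end [77.30469414 77.44478675] [-0.29209056  0.14153266 -0.64592302]
reel_solder 0.72 [300. 208.  42.  23.] [0.513 0.138 0.079]
cap_box 0.84 [250. 155.  13.  27.] [0.631 0.228 0.018]
knob_spare 0.82 [318. 155.  18.  18.] [0.64  0.093 0.006]
```

View pics/w6.png

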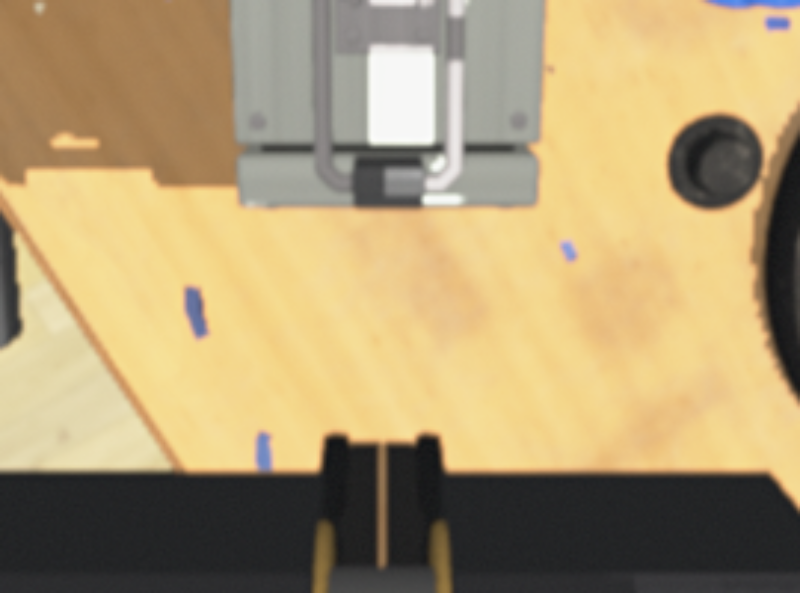

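The handle lies level (top at z = 80.7 mm), the loop is hooked under the beak at crop (390,180), and the cover is almost shut with the seal squeezed. The arm is clear.

```bash
python3 -c "from rig import hand_in; print(hand_in())"
```

```text
the job is handed in; nothing more can be done
None
```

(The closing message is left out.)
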